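# Draw frames from the sloped bin, press-test them and cull the warped one

### The arm

A 7-joint arm with a two-finger parallel gripper is mounted at the origin on the work surface. World frame = base frame: x ahead of the robot, y to its left, z up, the work surface at z = 0. Lengths are in mm, angles in rad, forces in N, time in s.
With the tool pointing down it reaches from about 350 to 900 mm from the base axis. Payload 7.2 kg.
Tool frame: the origin (TCP) lies between the finger pads; the fingertips stand 17 mm ahead of it and the grasp point (between the pads) lies 2 mm behind it; z points along the fingers, y is the line along which they close (so a half turn about z gives the same grasp; the last joint's range is limited). The gripper opens to 85 mm and grips with 20 to 120 N. Pads are 22 mm wide; open, the fingers measure 114 mm over their backs; the gripper's body (76 mm by 85 mm) begins 54 mm behind the grasp point. The pads swing forward as they close: fully open they stand 13 mm farther back than shut.
Start: joints at [-1.215, 0.411, -0.013, 1.596, 0.006, 1.134, -0.082], TCP at [257.026, 569.707, 248.297] pointing down, gripper open.
Joint ranges: [-2.95, 2.95], [-0.29, 1.99], [-1.47, 1.44], [0.14, 2.54], [-1.03, 4.17], [0.13, 1.85], [-2.86, 2.86]. Speed limits (rad/s): [2.39, 2.39, 3.01, 3.01, 3.14, 3.14, 3.14].

### API

Orientations are given as [roll, pitch, yaw] about the fixed x, y, z axes, in that order (R = Rz(yaw) Ry(pitch) Rx(roll)).
In Python, from cell import status, viewer, workorder gives the robot as it stands.
- The arm moves only by the tool send_rows, never from a script. Its argument "steps" is text: rows parted by semicolons, each of 4 numbers parted by spaces: the shift along the tool's x, y, z in m, then the turn about the tool's z in rad. In form: x y z roll; .... A call has 1 to 12 rows; each row is the pose to reach, as a shift and turn from the pose commanded when the call began, along the tool's axes at that moment; what a row does not reach only later rows make up. A row lasts 1/10 s, in which the tool goes at most 50 mm and 8.59 degrees, less where a joint would pass 70% of its speed; a pose out of reach is approached as far as the arm can. A call with a gripper value outside its range is refused whole. "jaw" is the finger opening in m, from 0 to 0.0854, set as the call begins (left out, the last holds). The fingers move at their own pace and stop on an object; "newtons" is the grip in N (left out, the last holds). Time passes only in rows, so rows that repeat a pose let the fingers close. It gives the time, the measured TCP pose, the force, the opening and the grip force at its end, in the units of the state.
- status.get_state(): the state, without advancing time (a new reading comes with each control period).
- viewer.grab_frame(name): name is "side" or "top" or "wrist"; returns the picture (420x560x3 uint8, red, green, blue); there is no depth.
- viewer.calibration(name): a dict with "camera_matrix" (3x3 intrinsics, pixels), "k1" (the pictures are not rectified: a ray, as slopes to the right and down, at radius r is drawn at 1 + k1 r^2 times it, then the intrinsics apply), "R" (3x3) and "t" (3): a world point X has camera coordinates R X + t; the wrist camera has in their place "T_tool_cam" (4x4, takes a point from camera to tool coordinates, whose origin is the TCP and whose axes are the flange's). Camera axes: x right, y down, z forward; pixel columns grow to the right and rows downward; lengths in mm; the calibration is good to about 2 mm. A picture is of the moment at which its call begins: read the wrist's pose just before it. calibration takes no time and is no camera call.
- workorder.sign_off(): hands the job in; it is judged then, once.
The state is a dict: "t": time; "joint_pos": joint angles; "joint_velocities": joint speeds; "joint_torque": joint torques, N m; "eef_pos": TCP position; "orientation": TCP orientation; "wrist_force": force on the tool from outside, world axes, zero at the start; "wrist_torque": the same for the moment, N m; "finger_gap": opening from 0.0 (shut) to 1.0 (fully open); "grip_force": force on a finger pad.
Only numpy, scipy, OpenCV 4.12 (cv2) and the standard library are available. Lean on these libraries where they do the work, as an engineer would, in place of code of your own. Each camera call takes 0.05 s, during which the arm holds its last target. There are 200 camera calls.

### The job

Slide both plywood frames, without lifting them, down out of the two lanes of the sloped bin until both lie wholly on the steel checking plate. Then press down on the corner diagonally opposite the steel brace, first on the frame nearer the robot and then on the farther one, holding each firmly down for half a second to see which one rocks. Slide the warped frame that rocks off the open end of the plate into the black scrap box and leave the flat frame lying wholly on the plate; do not disturb the hammer, spray bottle and wood offcut.

Things in the scene. Friction and masses are not known exactly. Their poses are not given: they have to be found in the camera images.
- station: Fixed steel checking plate with a wooden bin joined to it. Origin on the table top below the plate's centre; x points away from the robot (within 0.2 rad), y to the robot's left, towards the bin. Plate 260 (x) x 220 mm (y), its top 70 mm above the table; its end at y = -110 mm is open, at y = +110 mm the bin adjoins.
- bin_lip (a point): Lower edge of the bin's floor, 112 mm from the plate's centre in y, 1.5 mm above the plate. From here the floor rises at 10 degrees towards the station's +y for 200 mm, to a back wall. Two lanes, 114 mm wide, centred at station x = -62 and +62 mm, open towards the plate, with walls 10 mm thick standing 30 mm above the floor.
- frame_flat: The flat plywood frame, 100 (x) x 120 (y) x 15 mm, side bars 20 and end bars 23 mm wide round a 60 x 74 mm opening, 110 g; a 36 mm steel L brace, 3 mm thick, on top of its +x, +y corner. Origin: centre of its underside, z up. It starts in either lane, its y up the slope and parallel to the station's, lying still by friction alone.
- frame_warp: The warped plywood frame, 100 (x) x 120 (y) x 15 mm, side bars 20 and end bars 23 mm wide round a 60 x 74 mm opening, 110 g; a 36 mm steel L brace, 3 mm thick, on top of its +x, +y corner. Twisted: it rests on three corners, its -x, -y corner 12 mm up; under 1 N there rocks it down, and it rocks back when let go. Origin: centre of the plane of those three corners, z up. Starts in the other lane, like the flat one.
- frame_flat_test (a point): Spot to press on the flat frame: top of its -x, -y corner (opposite the brace), 10 and 11 mm in from the edges, 15 mm above its underside
- frame_warp_test (a point): Spot to press on the warped frame: top of its -x, -y corner (opposite the brace), 10 and 11 mm in from the edges; on the plate it stands 25 mm above the plate's top at rest, 15 mm when rocked down
- scrap_box: Fixed black open box, 280 (its x) x 200 (its y) x 40 mm high, walls 6 mm; origin: centre of its underside, z up. Its near rim is tucked 15 to 24 mm under the plate's open end (25 mm thick there), so what leaves the plate there drops into it.
- hammer: Hammer lying to the right of the scrap box, 90 x 260 mm, a bystander. Origin: middle of its length, underside; x along the handle towards the head
- spray: White plastic bottle with a green cap, 70 mm across, 160 mm tall, a bystander. Origin: centre of its underside
- offcut: Offcut of wood 160 x 45 x 30 mm, a bystander. Origin: centre of its underside
Not all that is in view belongs to the job. What is shaped like the frame_warp but green or pink is not meant.

How it is judged (in metres and radians):
On the way, in this order (a step that is already met when the one before it is completed fails the run):
1. both frames lie wholly on the checking plate (x of frame_warp in the frame of station between -0.085 and 0.085 m and y of frame_warp in the frame of station between -0.055 and 0.055 m and z of frame_warp in the frame of station between 0.064 and 0.085 m and x of frame_flat in the frame of station between -0.085 and 0.085 m and y of frame_flat in the frame of station between -0.055 and 0.055 m and z of frame_flat in the frame of station between 0.064 and 0.085 m), for 0.1 s.
2. with both on the plate, the corner opposite the brace is pressed down on the frame nearer the robot (over 1 N, within 30 mm of the spot; the warped one rocked down to the plate) (((x of frame_flat in the frame of station between -0.085 and 0 m and contact force between the fingers and frame_flat above 1 N and horizontal distance between the grasp point and frame_flat_test below 0.03 m and x of frame_warp in the frame of station between -0.085 and 0.085 m and y of frame_warp in the frame of station between -0.055 and 0.055 m and z of frame_warp in the frame of station between 0.064 and 0.085 m and x of frame_flat in the frame of station below 0.085 m and y of frame_flat in the frame of station between -0.055 and 0.055 m and z of frame_flat in the frame of station between 0.064 and 0.085 m) or (x of frame_warp in the frame of station between -0.085 and 0 m and contact force between the fingers and frame_warp above 1 N and horizontal distance between the grasp point and frame_warp_test below 0.03 m and height (world z) of frame_warp_test below 0.0885 m and x of each of frame_warp, frame_flat in the frame of station below 0.085 m and y of frame_warp in the frame of station between -0.055 and 0.055 m and z of frame_warp in the frame of station between 0.064 and 0.085 m and x of frame_flat in the frame of station above -0.085 m and y of frame_flat in the frame of station between -0.055 and 0.055 m and z of frame_flat in the frame of station between 0.064 and 0.085 m))), for 0.15 s.
3. then likewise on the frame farther from the robot (((x of frame_flat in the frame of station between 0 and 0.085 m and contact force between the fingers and frame_flat above 1 N and horizontal distance between the grasp point and frame_flat_test below 0.03 m and x of frame_warp in the frame of station between -0.085 and 0.085 m and y of frame_warp in the frame of station between -0.055 and 0.055 m and z of frame_warp in the frame of station between 0.064 and 0.085 m and x of frame_flat in the frame of station above -0.085 m and y of frame_flat in the frame of station between -0.055 and 0.055 m and z of frame_flat in the frame of station between 0.064 and 0.085 m) or (x of frame_warp in the frame of station between 0 and 0.085 m and contact force between the fingers and frame_warp above 1 N and horizontal distance between the grasp point and frame_warp_test below 0.03 m and height (world z) of frame_warp_test below 0.0885 m and x of each of frame_warp, frame_flat in the frame of station above -0.085 m and y of frame_warp in the frame of station between -0.055 and 0.055 m and z of frame_warp in the frame of station between 0.064 and 0.085 m and x of frame_flat in the frame of station below 0.085 m and y of frame_flat in the frame of station between -0.055 and 0.055 m and z of frame_flat in the frame of station between 0.064 and 0.085 m))), for 0.15 s.
4. the warped frame is in the scrap box (x of frame_warp in the frame of scrap_box between -0.134 and 0.134 m and y of frame_warp in the frame of scrap_box between -0.094 and 0.094 m and z of frame_warp in the frame of scrap_box below 0.035 m), for 0.1 s.
At the end, for the whole second after the job is handed in: Warped frame at rest inside the scrap box (origin within the walls, under 35 mm above the box's underside); flat frame at rest, flat (tilt under 0.04 rad) on the plate, overhanging by at most 5 mm (origin within 85 mm in x and 55 mm in y of the plate's centre) (all of step 4 and x of frame_flat in the frame of station between -0.085 and 0.085 m and y of frame_flat in the frame of station between -0.055 and 0.055 m and z of frame_flat in the frame of station between 0.064 and 0.085 m and angle between frame_flat's own z axis and vertical below 0.04 rad and linear speed of each of frame_warp, frame_flat below 0.02 m/s); the robot touches nothing.
It fails at once if a frame is lifted: its origin more than 50 mm above the plate's top (height (world z) of any of frame_warp, frame_flat above 0.12 m).
It fails at once if the hammer, bottle or offcut is moved more than 30 mm (distance of any of hammer, spray, offcut from where it was at the start of the episode above 0.03 m).
It also fails if it takes over 67 s, if anything falls off the work surface, if the arm or the gripper's body presses on something with over 40 N, if the wrist force passes 120 N, or if a joint passes its speed limit or range.

## Working session

There is one attempt and no reset: what is moved stays moved. The work goes in short steps, Python scripts to look and compute and a tool call to move; the robot and the scene stay as the last step left them, time stands still between calls to the robot, and variables do not carry over. Pictures are saved under pics/ and viewed, at most 10 in all, crops included, and the job is handed in when it is done.

Besides the shell and the picture viewer there is one more tool, called after "Request:" by a JSON object that holds its "fn" and its "kwargs", one argument or row to a line. send_rows: Moves the arm, as the interface text tells. Its arguments: {"type":"object","properties":{"steps":{"type":"string"},"jaw":{"type":"number"},"newtons":{"type":"number"}},"required":["steps"]}

```bash
mkdir -p pics
python3 - <<'E'
from cell import status, viewer
import cv2
print(status.get_state())
for n in("top","side"):
    cv2.imwrite(f"pics/{n}0.png",viewer.grab_frame(n)[:,:,::-1]); print(n,viewer.calibration(n))
print(viewer.calibration("wrist"))
E
```

```text
{'t': 0.0, 'joint_pos': array([-1.21516915,  0.41188062, -0.01271212,  1.59701089,  0.00558181,
        1.13429522, -0.0821955 ]), 'joint_velocities': array([-6.55071662e-04,  1.22820570e-03, -2.83159457e-05,  4.16139717e-04,
        1.45978668e-04,  8.77929502e-07, -7.81592820e-05]), 'joint_torque': array([ 1.20937624e-03, -6.00639725e+01,  6.82758596e-01, -2.99418873e+01,
        1.37937200e-02,  1.04922298e-02, -1.49161059e-05]), 'eef_pos': array([256.87751923, 569.27792967, 247.47862308]), 'orientation': array([-3.14003673e+00,  9.38386349e-05,  2.71778691e+00]), 'wrist_force': array([ 0.58062336, -0.17366045,  0.43494006]), 'wrist_torque': array([-0.03784516, -0.04064627,  0.0198106 ]), 'grip_force': 0.0, 'finger_gap': 1.0025344459570156}
top {'camera_matrix': array([[472.53246583,   0.        , 281.95032796],
       [  0.        , 472.53246583, 209.26152082],
       [  0.        ,   0.        ,   1.        ]]), 'k1': -0.03937269172503333, 'R': array([[ 0.02718272, -0.99962971, -0.00124006],
       [-0.99295501, -0.02685805, -0.11540795],
       [ 0.11533191,  0.00436842, -0.993
[... 340 characters left out ...]
31625 , -0.62569099, -0.70534639],
       [ 0.34311671,  0.61633739, -0.70880121]]), 't': array([-468.5915882 ,  220.8122068 , 1150.13652951])}
{'camera_matrix': array([[296.77700947,   0.        , 277.94743422],
       [  0.        , 296.77700947, 209.80760919],
       [  0.        ,   0.        ,   1.        ]]), 'k1': -0.06489239031559968, 'T_tool_cam': array([[ 6.35712868e-05, -9.63212665e-01, -2.68740318e-01,
         6.78113814e+01],
       [ 9.99999912e-01, -5.03243695e-05,  4.16924235e-04,
        -9.90117936e-02],
       [-4.15110890e-04, -2.68740320e-01,  9.63212577e-01,
        -1.24663084e+02],
       [ 0.00000000e+00,  0.00000000e+00,  0.00000000e+00,
         1.00000000e+00]])}
```

View pics/top0.png

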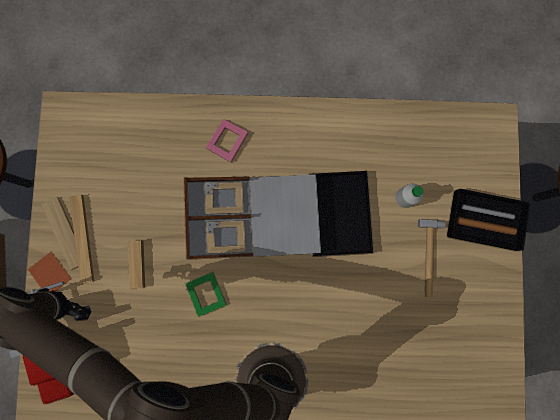

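View pics/side0.png

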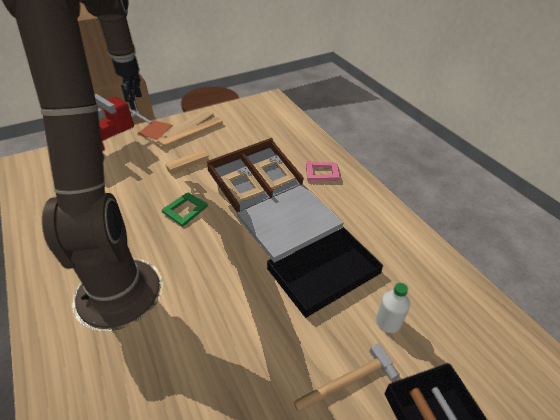

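Both tan frames are in the bin: the near one at about (224,237) and the far one at (224,197), with braces at upper left. The lookalikes are the pink frame at (228,140) and the green frame at (206,294). The hammer is at (430,250), the bottle at (410,195) and the offcut at (137,263). Next I'll take a close crop.

```bash
cat > h.py <<'E'
import numpy as np, cv2
from cell import viewer, status
from scipy.spatial.transform import Rotation as Ro
def ray(cal,px,st=None):
    K=cal["camera_matrix"]; k1=cal["k1"]
    d=cv2.undistortPoints(np.array([[px]],float),K,np.array([k1,0,0,0.]))[0,0]
    v=np.array([d[0],d[1],1])
    if "R" in cal: return -cal["R"].T@cal["t"], cal["R"].T@v
    T=cal["T_tool_cam"]; R=Ro.from_euler("xyz",st["orientation"]).as_matrix()
    return R@T[:3,3]+st["eef_pos"], R@(T[:3,:3]@v)
def at(cal,px,z,st=None):
    o,d=ray(cal,px,st); return o+d*(z-o[2])/d[2]
E
python3 - <<'E'
import cv2
a=cv2.imread("pics/top0.png")[165:265,180:380]
cv2.imwrite("pics/topc.png",cv2.resize(a,None,fx=4,fy=4,interpolation=cv2.INTER_CUBIC))
E
```

```text
(no output)
```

View pics/topc.png

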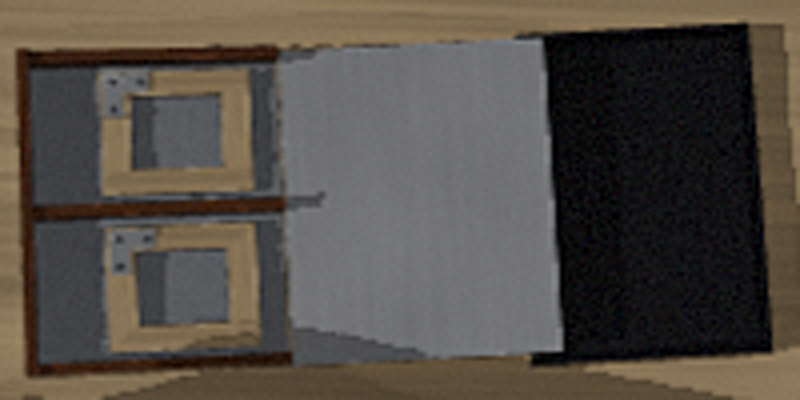

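The crop shows both frames with braces, and the plate corners at about (278,50), (545,38), (562,353) and (293,362). I'll compute the poses.

```bash
cat >> h.py <<'E'
def station(P):  # fit plate pose from corners far-left,far-right,near-right,near-left
    m=np.array([[130,110],[130,-110],[-130,-110],[-130,110]],float)
    c=P.mean(0); A=(P-c); H=m.T@A; th=np.arctan2(H[0,1]-H[1,0],H[0,0]+H[1,1]); return c,th
E
python3 - <<'E'
from h import *
c=viewer.calibration("top"); f=lambda u,v,z: at(c,(180+(u+.5)/4-.5,165+(v+.5)/4-.5),z)
P=np.array([f(u,v,70)[:2] for u,v in[(278,50),(545,38),(562,353),(293,362)]])
C,th=station(P); print(P.round(),C,th)
s,co=np.sin(th),np.cos(th); R=np.array([[co,-s],[s,co]])
print("resid",((P-C)@R).round(1))
for n,q in dict(far=[(100,68),(250,70),(252,190),(103,195)],near=[(104,226),(257,224),(260,346),(110,352)]).items():
    w=np.array([f(u,v,98)[:2] for u,v in q]) 
    print(n,((w-C)@R).round(), ((w-C)@R).mean(0).round(1))
w=np.array([f(u,v,40)[:2] for u,v in[(748,24),(772,350)]]);print("box far end",((w-C)@R).round())
for n,p,z in[("offcut",(137,263),30),("spray",(415,190),160),("hamhead",(430,224),30),("hamtail",(429,297),20)]: print(n,at(c,p,z).round())
E
```

```text
[[ 666.   92.]
 [ 682. -129.]
 [ 422. -148.]
 [ 409.   70.]] [544.69473046 -28.64934187] 0.07276622323015897
resid [[ 129.4  111.2]
 [ 129.3 -110. ]
 [-130.7 -109.9]
 [-128.   108.7]]
far [[116. 254.]
 [109. 133.]
 [ 11. 135.]
 [ 12. 255.]] [ 61.9 194.2]
near [[ -13.  255.]
 [ -17.  132.]
 [-115.  133.]
 [-114.  253.]] [-64.7 192.9]
box far end [[ 139. -285.]
 [-136. -286.]]
offcut [373. 459.  30.]
spray [ 623. -433.  160.]
hamhead [ 530. -519.   30.]
hamtail [ 286. -518.   20.]
```

Request:
{"fn": "send_rows", "kwargs": {
  "steps": "-0.359 -0.287 0 -0.497;-0.359 -0.287 0 -0.497;-0.359 -0.287 0 -0.497;-0.359 -0.287 0 -0.497;-0.359 -0.287 0 -0.497;-0.359 -0.287 0 -0.497;-0.359 -0.287 0 -0.497;-0.359 -0.287 0 -0.497;-0.359 -0.287 0 -0.497;-0.359 -0.287 0 -0.497;-0.359 -0.287 0 -0.497;-0.359 -0.287 0 -0.497",
  "jaw": 0
}}

```text
t: 1.3
eef_pos: [465.6, 161.7, 248.1]
orientation: [3.141, -0.001, -3.067]
wrist_force: [0.7, 1.0, -0.0]
finger_gap: 0.0
grip_force: 0.0
```

```bash
cat >> h.py <<'E'
C=np.array([544.7,-28.6]); TH=.0728
RS=np.array([[np.cos(TH),-np.sin(TH)],[np.sin(TH),np.cos(TH)]])
def sta(w): return RS.T@(np.asarray(w)[:2]-C)
def rep():
    s=status.get_state(); p=s["eef_pos"]
    print("t %.2f"%s["t"],"sta",sta(p).round(1),"z",p[2].round(1),"yaw-st",((s["orientation"][2]-TH)%(2*np.pi)-np.pi).round(4),"F",s["wrist_force"].round(1)); return s
E
python3 - <<'E'
from h import *
s=rep(); im=viewer.grab_frame("wrist"); cv2.imwrite("pics/w1.png",im[:,:,::-1])
E
```

```text
t 1.30 sta [-65.  195.6] z 248.1 yaw-st 0.0014 F [ 0.7  1.  -0. ]
```

View pics/w1.png

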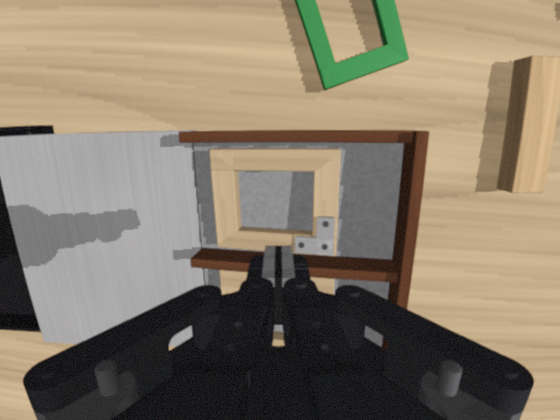

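Run:
```python
from h import *
s=status.get_state(); c=viewer.calibration("wrist")
for p in[(240,171),(314,171),(315,234),(240,228),(210,150),(340,150),(216,245)]: print(p,sta(at(c,p,101,s)).round(1))
for p in [(192,132),(5,136)]: print(p,sta(at(c,p,70,s)).round(1))
for p in [(266,280),(292,280)]: print(p,sta(at(c,p,232,s)).round(1))
```

```text
(240, 171) [-94.2 161.2]
(314, 171) [-94.4 229.2]
(315, 234) [-32.9 232.3]
(240, 228) [-38.9 159.5]
(210, 150) [-113.3  134.5]
(340, 150) [-113.6  252.2]
(216, 245) [-21.1 135.1]
(192, 132) [-128.9  110.4]
(5, 136) [-128.9  -92.4]
(266, 280) [-55.2 189.7]
(292, 280) [-55.2 203.5]
```

Request:
{"fn": "send_rows", "kwargs": {
  "steps": "0 0 0.05 0;0 0 0.1 0;0 0 0.13 0;0 0 0.139 0;0 0 0.139 0"
}}

```text
t: 1.85
eef_pos: [465.2, 161.6, 108.5]
orientation: [-3.141, -0.002, -3.066]
wrist_force: [1.0, 0.4, 1.2]
finger_gap: 0.004
grip_force: 0.0
```

```bash
python3 -c "
from h import *; rep()"
```

```text
t 1.85 sta [-65.4 195.5] z 108.5 yaw-st 0.0027 F [1.  0.4 1.2]
```

Request:
{"fn": "send_rows", "kwargs": {
  "steps": "0 -0.012 0.002 0;0 -0.024 0.004 0;0 -0.036 0.006 0;0 -0.048 0.008 0;0 -0.06 0.010 0;0 -0.072 0.012 0;0 -0.084 0.014 0;0 -0.096 0.015 0;0 -0.108 0.016 0;0 -0.120 0.016 0;0 -0.132 0.016 0;0 -0.144 0.016 0"
}}

```text
t: 3.05
eef_pos: [477.6, 16.9, 94.0]
orientation: [3.14, 0.002, -3.068]
wrist_force: [-1.4, 2.6, 5.2]
finger_gap: -0.004
grip_force: 2.5
```

Request:
{"fn": "send_rows", "kwargs": {
  "steps": "0 -0.012 0 0;0 -0.024 0 0;0 -0.036 0 0;0 -0.048 0 0;0 -0.058 0 0;0 -0.065 0 0;0 -0.068 0 0;0 -0.068 0 0"
}}

```text
t: 3.85
eef_pos: [481.7, -51.5, 93.2]
orientation: [-3.141, -0.0, -3.069]
wrist_force: [0.6, 0.5, 0.8]
finger_gap: 0.003
grip_force: 0.6
```

Run:
```python
from h import *
rep(); im=viewer.grab_frame("top")[165:265,180:380]; cv2.imwrite("pics/t2.png",cv2.resize(im,None,fx=4,fy=4,interpolation=cv2.INTER_CUBIC)[:,:,::-1])
```

```text
t 3.85 sta [-64.5 -18.3] z 93.2 yaw-st -0.0002 F [0.6 0.5 0.8]
```

View pics/t2.png

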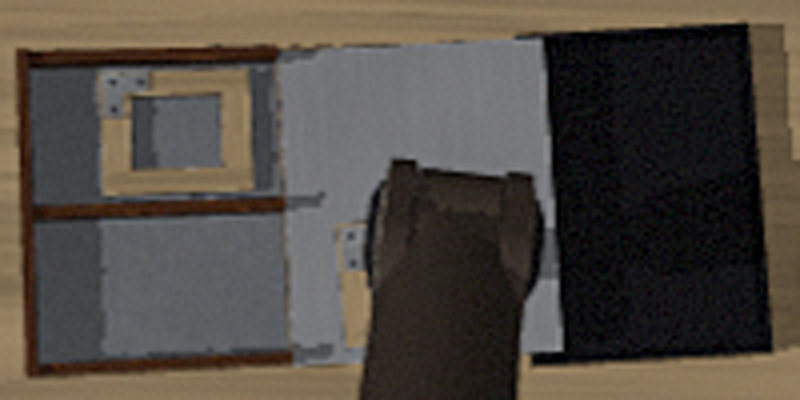

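Near frame is on the plate, with its rear edge at u≈340. Now the far one.

Request:
{"fn": "send_rows", "kwargs": {
  "steps": "0 0.003 -0.05 0;-0.02 0.03 -0.075 0;-0.04 0.073 -0.075 0;-0.07 0.113 -0.075 0;-0.1 0.15 -0.075 0;-0.126 0.19 -0.075 0;-0.1265 0.2135 -0.075 0;-0.1265 0.2135 -0.07 0;-0.1265 0.2135 -0.04 0;-0.1265 0.2135 -0.0155 0;-0.1265 0.2135 -0.0155 0"
}}

```text
t: 5.0
eef_pos: [591.1, 169.9, 106.1]
orientation: [-3.14, -0.003, -3.069]
wrist_force: [-0.1, -0.3, 0.3]
finger_gap: -0.006
grip_force: 0.0
```

```bash
python3 -c "
from h import *; rep()"
```

```text
t 5.00 sta [ 60.7 194.6] z 106.1 yaw-st 0.0 F [-0.1 -0.3  0.3]
```

Request:
{"fn": "send_rows", "kwargs": {
  "steps": "0 -0.012 0.000 0;0 -0.024 0.002 0;0 -0.036 0.004 0;0 -0.048 0.006 0;0 -0.06 0.008 0;0 -0.072 0.010 0;0 -0.084 0.012 0;0 -0.096 0.014 0;0 -0.108 0.015 0;0 -0.120 0.015 0;0 -0.132 0.015 0;0 -0.144 0.015 0"
}}

```text
t: 6.2
eef_pos: [605.4, 31.0, 96.6]
orientation: [3.137, 0.007, -3.065]
wrist_force: [-0.5, 10.3, 14.5]
finger_gap: 0.002
grip_force: 7.0
```

Request:
{"fn": "send_rows", "kwargs": {
  "steps": "0 -0.012 0 0;0 -0.024 0 0;0 -0.036 0 0;0 -0.048 0 0;0 -0.058 0 0;0 -0.065 0 0;0 -0.068 0 0;0 -0.068 0 0"
}}

```text
t: 7.0
eef_pos: [609.4, -39.1, 95.5]
orientation: [3.14, 0.004, -3.067]
wrist_force: [-0.3, 5.0, 11.3]
finger_gap: -0.006
grip_force: 5.7
```

Request:
{"fn": "send_rows", "kwargs": {
  "steps": "0 0.003 -0.04 0;0 0.003 -0.09 0;0 0.05 -0.12 0;0 0.1 -0.12 0;0 0.15 -0.12 0;0 0.2 -0.12 0;0 0.21 -0.12 0;0 0.21 -0.12 0"
}}

```text
t: 7.8
eef_pos: [591.6, 172.3, 213.3]
orientation: [3.141, -0.001, -3.063]
wrist_force: [-0.1, -0.5, 0.0]
finger_gap: -0.002
grip_force: 0.0
```

Run:
```python
from h import *
rep(); im=viewer.grab_frame("top")[165:265,180:380]; cv2.imwrite("pics/t3.png",cv2.resize(im,None,fx=4,fy=4,interpolation=cv2.INTER_CUBIC)[:,:,::-1])
```

```text
t 7.80 sta [ 61.4 197. ] z 213.3 yaw-st 0.0058 F [-0.1 -0.5  0. ]
```

View pics/t3.png

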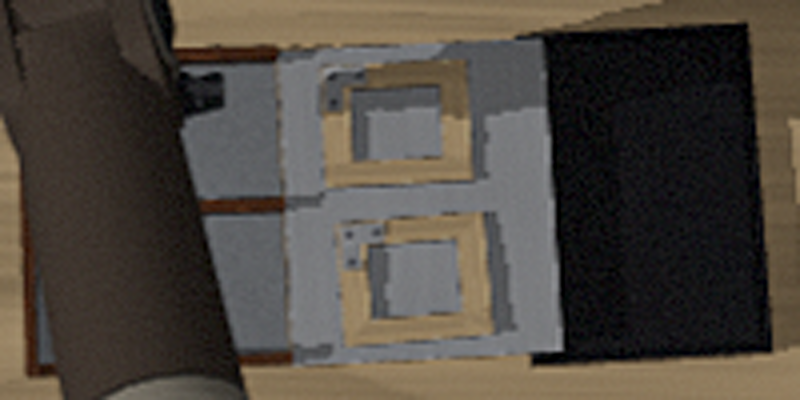

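Both frames lie on the plate: far corners at (322,66), (468,60), (473,180), (327,187), near corners at (336,224), (486,212), (494,335), (345,347).

Run:
```python
from h import *
c=viewer.calibration("top"); f=lambda u,v,z: at(c,(180+(u+.5)/4-.5,165+(v+.5)/4-.5),z)
for n,q in dict(far=[(322,66),(468,60),(473,180),(327,187)],near=[(336,224),(486,212),(494,335),(345,347)]).items():
    w=np.array([sta(f(u,v,87)) for u,v in q]); print(n,w.round(),w.mean(0).round(1))
```

```text
far [[111.  75.]
 [111. -45.]
 [ 12. -44.]
 [ 12.  75.]] [61.4 15.1]
near [[ -19.   69.]
 [ -15.  -53.]
 [-114.  -55.]
 [-118.   65.]] [-66.5   6.5]
```

Request:
{"fn": "send_rows", "kwargs": {
  "steps": "0.164 -0.240 0 0;0.164 -0.240 0 0;0.164 -0.240 0 0;0.164 -0.240 0 0;0.164 -0.240 0 0;0.164 -0.240 0 0;0.164 -0.240 0 0;0.164 -0.240 0.05 0;0.164 -0.240 0.084 0;0.164 -0.240 0.094 0;0.164 -0.240 0.094 0"
}}

```text
t: 8.95
eef_pos: [445.5, -83.1, 118.9]
orientation: [-3.142, -0.003, -3.07]
wrist_force: [0.4, 0.0, 0.5]
finger_gap: 0.005
grip_force: 0.0
```

```bash
python3 -c "
from h import *; rep()"
```

```text
t 8.95 sta [-102.9  -47.1] z 118.9 yaw-st -0.0014 F [0.4 0.  0.5]
```

Request:
{"fn": "send_rows", "kwargs": {
  "steps": "0 0.003 0.004 0;0 0.003 0.008 0;0 0.003 0.011 0;0 0.003 0.011 0"
}}

```text
t: 9.35
eef_pos: [446.4, -79.1, 109.0]
orientation: [-3.142, 0.001, -3.068]
wrist_force: [-0.7, 1.3, -0.2]
finger_gap: 0.004
grip_force: 0.0
```

Request:
{"fn": "send_rows", "kwargs": {
  "steps": "0 0 0.003 0;0 0 0.006 0;0 0 0.008 0;0 0 0.008 0;0 0 0.008 0"
}}

```text
t: 9.85
eef_pos: [446.5, -79.2, 102.6]
orientation: [3.141, 0.001, -3.069]
wrist_force: [-8.8, 0.8, 29.0]
finger_gap: -0.002
grip_force: 14.2
```

Request:
{"fn": "send_rows", "kwargs": {
  "steps": "0 0 0 0;0 0 0 0;0 0 0 0;0 0 0 0"
}}

```text
t: 10.25
eef_pos: [446.5, -79.2, 102.6]
orientation: [3.141, 0.001, -3.069]
wrist_force: [-8.0, 0.5, 28.3]
finger_gap: 0.008
grip_force: 14.1
```

Run:
```python
from h import *
rep(); cv2.imwrite("pics/s1.png",viewer.grab_frame("side")[170:290,200:360,::-1])
```

```text
t 10.25 sta [-101.6  -43.3] z 102.6 yaw-st 0.0001 F [-8.   0.5 28.3]
```

Request:
{"fn": "send_rows", "kwargs": {
  "steps": "0 0 -0.012 0;0 0 -0.03 0;-0.04 0.01 -0.03 0;-0.08 0.012 -0.03 0;-0.12 0.012 -0.03 0;-0.125 0.012 -0.03 0;-0.125 0.012 -0.03 0;-0.125 0.012 -0.02 0;-0.125 0.012 -0.02 0"
}}

```text
t: 11.2
eef_pos: [567.8, -58.3, 119.2]
orientation: [3.141, -0.003, -3.069]
wrist_force: [-0.8, 0.4, -0.6]
finger_gap: -0.001
grip_force: 0.0
```

Run:
```python
from h import *
rep(); a=cv2.imread("pics/s1.png"); b=viewer.grab_frame("side")[170:290,200:360,::-1]
cv2.imwrite("pics/s2.png",cv2.resize(np.hstack([a,b]),None,fx=2.5,fy=2.5,interpolation=cv2.INTER_CUBIC))
```

```text
t 11.20 sta [ 20.9 -31.3] z 119.2 yaw-st -0.0002 F [-0.8  0.4 -0.6]
```

View pics/s2.png

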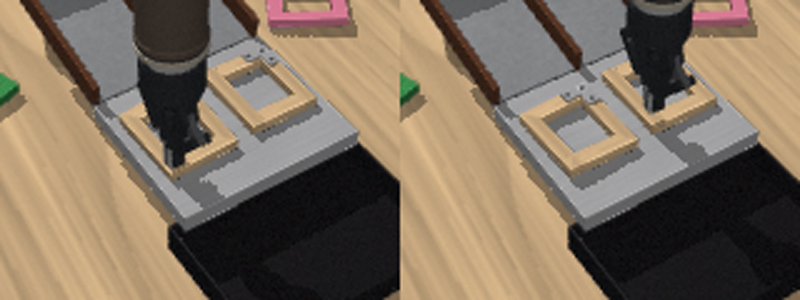

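Right half: in the near frame, the corner nearest the camera, around (575,170), may be raised. I'll press the far frame slowly and compare.

Request:
{"fn": "send_rows", "kwargs": {
  "steps": "0 0 0.004 0;0 0 0.008 0;0 0 0.011 0;0 0 0.012 0;0 0 0.012 0"
}}

```text
t: 11.75
eef_pos: [569.9, -58.1, 108.6]
orientation: [-3.142, -0.0, -3.068]
wrist_force: [0.3, 1.0, -0.0]
finger_gap: -0.005
grip_force: 0.0
```

Request:
{"fn": "send_rows", "kwargs": {
  "steps": "0 0 0.002 0;0 0 0.004 0;0 0 0.006 0;0 0 0.006 0;0 0 0.006 0;0 0 0.006 0;0 0 0.006 0;0 0 0.006 0"
}}

```text
t: 12.55
eef_pos: [570.1, -58.0, 102.9]
orientation: [3.142, 0.0, -3.068]
wrist_force: [0.7, -0.7, 0.4]
finger_gap: -0.0
grip_force: 0.0
```

Request:
{"fn": "send_rows", "kwargs": {
  "steps": "0 0 0.001 0;0 0 0.002 0;0 0 0.002 0;0 0 0.002 0;0 0 0.002 0;0 0 0.002 0"
}}

```text
t: 13.15
eef_pos: [570.2, -58.0, 102.1]
orientation: [3.141, 0.001, -3.068]
wrist_force: [-4.8, 1.2, 12.2]
finger_gap: -0.002
grip_force: 6.3
```

Request:
{"fn": "send_rows", "kwargs": {
  "steps": "0 0 0.001 0;0 0 0.001 0;0 0 0.001 0;0 0 0.001 0;0 0 0.001 0;0 0 -0.012 0;0 0 -0.05 0;0.04 0.04 -0.09 0;0.04 0.09 -0.1 0;0.04 0.14 -0.1 0;0.04 0.19 -0.1 0;0.04 0.2 -0.1 0"
}}

```text
t: 14.35
eef_pos: [514.7, 143.6, 201.7]
orientation: [3.139, 0.001, -3.064]
wrist_force: [0.4, 0.2, -0.6]
finger_gap: 0.0
grip_force: 0.0
```

Run:
```python
from h import *
rep(); b=viewer.grab_frame("side")[190:270,230:350,::-1]
cv2.imwrite("pics/s3.png",cv2.resize(b,None,fx=6,fy=6,interpolation=cv2.INTER_CUBIC))
```

```text
t 14.35 sta [-17.4 174. ] z 201.7 yaw-st 0.0052 F [ 0.4  0.2 -0.6]
```

View pics/s3.png

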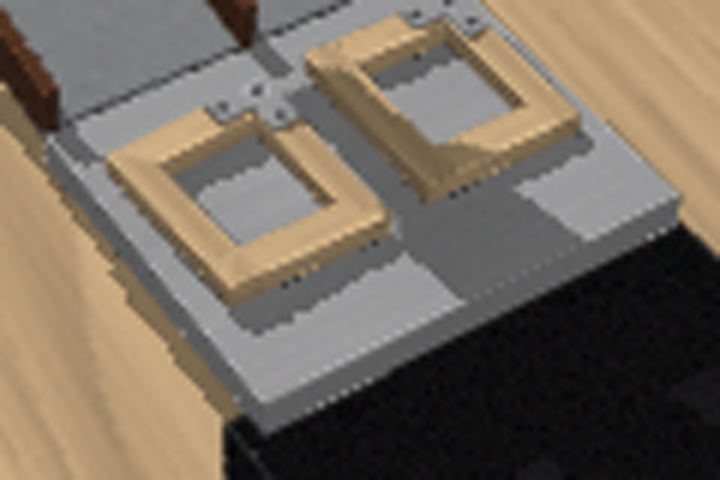

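Run:
```python
from h import *
t=viewer.calibration("top"); s=viewer.calibration("side")
im=viewer.grab_frame("top")[195:255,260:320]; cv2.imwrite("pics/t4.png",cv2.resize(im,None,fx=10,fy=10,interpolation=cv2.INTER_CUBIC)[:,:,::-1])
T=lambda u,v:(180+(u+.5)/4-.5,165+(v+.5)/4-.5); S=lambda u,v:(230+(u+.5)/6-.5,190+(v+.5)/6-.5)
for n,a,b in[("near-x-y",T(494,335),S(232,289)),("near+x-y",T(486,212),S(390,213)),("far-x-y",T(473,180),S(428,188)),("far+x-y",T(468,60),S(581,113)),("near-x+y",T(345,347),S(108,157)),("far-x+y",T(327,187),S(306,58))]:
    o,d=ray(t,a);p,e=ray(s,b); k=np.linalg.lstsq(np.c_[d,-e],p-o,rcond=None)[0]; q=o+k[0]*d; r=p+k[1]*e
    print(n,((q+r)/2).round(1),np.linalg.norm(q-r).round(1))
```

```text
near-x-y [436.3 -91.9  91.3] 3.4
near+x-y [533.6 -82.6  88.7] 0.6
far-x-y [561.  -72.1  83.9] 1.9
far+x-y [659.1 -65.6  87.5] 1.7
near-x+y [424.1  27.4  82.8] 4.3
far-x+y [552.9  46.2  81.8] 3.1
```

View pics/t4.png

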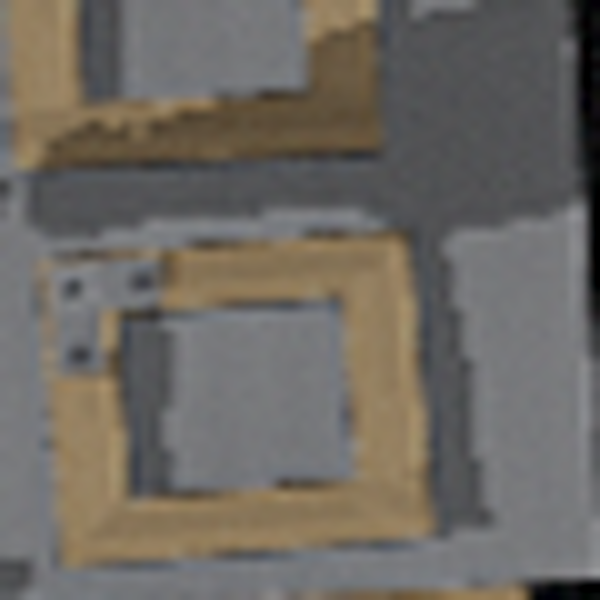

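The near frame's front shadow widens from about 28 px at (430,250) to 60 px at (455,520). Its -x,-y corner triangulates 7 mm higher than the far frame's, so the near frame is warped. I'll tow it off the plate.

Request:
{"fn": "send_rows", "kwargs": {
  "steps": "0.049 -0.174 0 0;0.049 -0.174 0 0;0.049 -0.174 0 0;0.049 -0.174 0 0;0.049 -0.174 0 0;0.049 -0.174 0.03 0;0.049 -0.174 0.07 0;0.049 -0.174 0.1 0;0.049 -0.174 0.111 0;0.049 -0.174 0.111 0"
}}

```text
t: 15.45
eef_pos: [478.9, -38.7, 89.0]
orientation: [-3.142, -0.002, -3.069]
wrist_force: [-0.7, 0.0, 0.2]
finger_gap: 0.001
grip_force: 0.0
```

```bash
python3 -c "
from h import *; rep()"
```

```text
t 15.45 sta [-66.3  -5.3] z 89.0 yaw-st 0.0003 F [-0.7  0.   0.2]
```

Request:
{"fn": "send_rows", "kwargs": {
  "steps": "0 -0.012 0 0;0 -0.024 0 0;0 -0.036 0 0;0 -0.048 0 0;0 -0.06 0 0;0 -0.072 0 0;0 -0.084 0 0;0 -0.096 0 0;0 -0.108 0 0;0 -0.12 0 0;0 -0.126 0 0;0 -0.126 0 0"
}}

```text
t: 16.65
eef_pos: [488.5, -165.5, 89.8]
orientation: [-3.141, 0.0, -3.07]
wrist_force: [0.7, -0.1, -1.2]
finger_gap: 0.001
grip_force: 0.0
```

Request:
{"fn": "send_rows", "kwargs": {
  "steps": "0 -0.004 0.008 0;0 -0.008 0.016 0;0 -0.014 0.024 0;0 -0.022 0.03 0;0 -0.034 0.036 0;0 -0.046 0.036 0;0 -0.058 0.036 0;0 -0.07 0.036 0;0 -0.08 0.036 0;0 -0.08 0.036 0"
}}

```text
t: 17.65
eef_pos: [494.4, -246.2, 54.1]
orientation: [-3.14, 0.001, -3.071]
wrist_force: [-0.8, -0.9, 0.4]
finger_gap: 0.001
grip_force: 0.0
```

Run:
```python
from h import *
rep(); b=viewer.grab_frame("side")[180:320,220:400,::-1]
cv2.imwrite("pics/s5.png",cv2.resize(b,None,fx=4,fy=4,interpolation=cv2.INTER_CUBIC))
```

```text
t 17.65 sta [ -66.  -213.4] z 54.1 yaw-st -0.002 F [-0.8 -0.9  0.4]
```

View pics/s5.png

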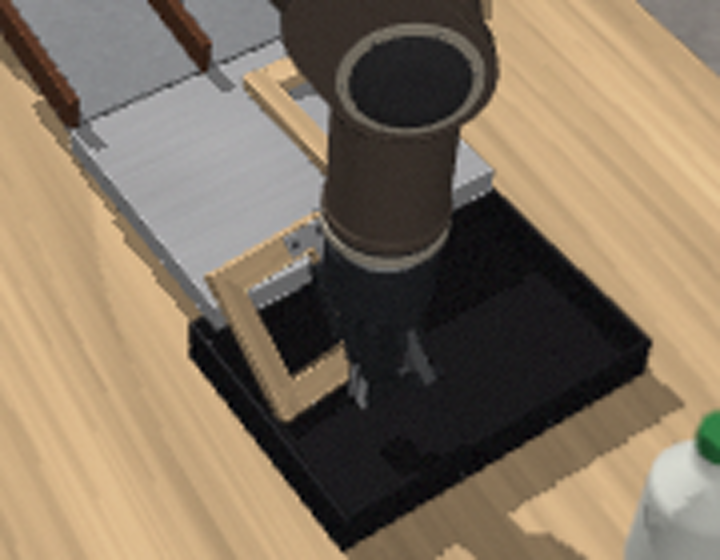

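The frame leans with its rear bar on the plate edge and its front bar on the box floor at about (290,410). The finger hopped over the front bar. I'll push from behind the rear bar.

Request:
{"fn": "send_rows", "kwargs": {
  "steps": "0 0.002 -0.05 0;0 0.005 -0.1 0;0 0.05 -0.11 0;0 0.1 -0.11 0;0 0.15 -0.11 0;0 0.165 -0.11 0;0 0.165 -0.1 0;0 0.165 -0.07 0;0 0.165 -0.045 0;0 0.165 -0.038 0;0 0.165 -0.038 0"
}}

```text
t: 18.8
eef_pos: [481.5, -80.2, 90.7]
orientation: [-3.142, -0.003, -3.069]
wrist_force: [0.1, 0.7, 0.5]
finger_gap: 0.003
grip_force: 0.0
```

Request:
{"fn": "send_rows", "kwargs": {
  "steps": "0 -0.01 0 0;0 -0.02 0 0;0 -0.03 0 0;0 -0.04 0 0;0 -0.05 0 0;0 -0.06 0 0;0 -0.07 0 0;0 -0.08 0 0;0 -0.088 0 0;0 -0.088 0 0"
}}

```text
t: 19.8
eef_pos: [488.7, -168.8, 91.7]
orientation: [-3.141, -0.0, -3.07]
wrist_force: [0.4, -0.2, -0.6]
finger_gap: -0.005
grip_force: 0.1
```

Request:
{"fn": "send_rows", "kwargs": {
  "steps": "0 0 -0.05 0;0 0 -0.1 0;0 0.05 -0.12 0;0 0.1 -0.12 0;0 0.15 -0.12 0;0 0.2 -0.12 0;0 0.25 -0.12 0;0 0.3 -0.12 0;0 0.3 -0.12 0;0 0.3 -0.12 0"
}}

```text
t: 20.8
eef_pos: [466.3, 133.6, 211.6]
orientation: [3.141, -0.0, -3.064]
wrist_force: [0.6, -0.7, 0.0]
finger_gap: -0.001
grip_force: 0.0
```

Run:
```python
from h import *
rep(); b=viewer.grab_frame("side")[170:320,220:400,::-1]; a=viewer.grab_frame("top")[160:265,240:385,::-1]
cv2.imwrite("pics/s6.png",np.vstack([cv2.resize(x,(400,h),interpolation=cv2.INTER_CUBIC) for x,h in((b,300),(a,290))]))
```

```text
t 20.80 sta [-66.4 167.5] z 211.6 yaw-st 0.0045 F [ 0.6 -0.7  0. ]
```

View pics/s6.png

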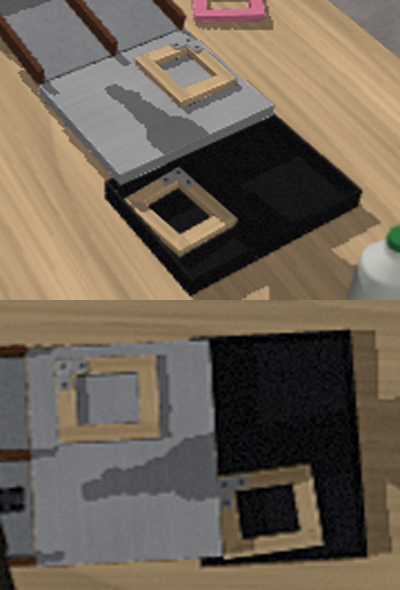

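The warped frame is in the box, at about (270,510) in the lower view. I'll check that it lies low.

Run:
```python
from h import *
t=viewer.calibration("top"); s=viewer.calibration("side")
T=lambda u,v:(240+u*145/400-.4,160+(v-300)*105/290-.4); S=lambda u,v:(220+u*180/400-.4,170+v/2-.4)
for n,a,b in[("+x+y",T(222,478),S(180,170)),("+x-y",T(310,465),S(237,210)),("-x-y",T(323,545),S(184,245)),("-x+y",T(225,557),S(128,202))]:
    o,d=ray(t,a);p,e=ray(s,b); k=np.linalg.lstsq(np.c_[d,-e],p-o,rcond=None)[0]; q=o+k[0]*d; r=p+k[1]*e; m=(q+r)/2
    print(n,sta(m).round(1),m[2].round(1),np.linalg.norm(q-r).round(1))
b=viewer.grab_frame("side")[215:305,260:340,::-1]; cv2.imwrite("pics/s7.png",cv2.resize(b,None,fx=6,fy=6,interpolation=cv2.INTER_CUBIC))
```

```text
+x+y [ -34.  -118.1] 26.9 1.4
+x-y [ -22.3 -225.6] 40.0 3.2
-x-y [-116.9 -236.6] 40.4 8.9
-x+y [-125.3 -120. ] 13.0 8.4
```

```bash
python3 -c "
from cell import workorder; print(workorder.sign_off())"
```

```text
the job is handed in; nothing more can be done
None
```

I handed the job in at about 21 s: the warped frame, which was the nearer one, is in the scrap box and the flat frame is on the plate. My height check on the warped frame in the box was noisy, so I judged that it lies low from where it landed. I also viewed 11 pictures, one over the limit of 10.

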